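Hold the robot kit's deck over its chassis

ROBOT

A 7-joint arm with a two-finger parallel gripper is mounted at the origin on the work surface. World frame = base frame: x ahead of the robot, y to its left, z up, the work surface at z = 0. Lengths are in m, angles in rad, forces in N, time in s.
With the tool pointing down it reaches from about 0.425 to 0.875 m from the base axis. Payload 4.7 kg.
Tool frame: the origin (TCP) lies midway between the tips of the shut fingers; the grasp point (between the pads) lies 19 mm behind it; z points along the fingers, x is the direction in which the jaws open and shut, and the axes are right-handed (so a half turn about z gives the same grasp; the last joint's range is limited). The gripper opens to 87 mm and grips with 3 to 60 N. Pads are 19 mm wide; open, the fingers measure 117 mm over their backs; the gripper's body (75 mm by 190 mm) begins 51 mm behind the grasp point.
Start: joints at [0.014, 0.321, -0.07, 1.45, 0.023, 1.371, -0.057], TCP at [0.65, -0, 0.197] pointing down, gripper open.
Joint ranges: [-2.86, 2.86], [-0.3, 2.09], [-1.38, 1.24], [0.06, 2.45], [-1.56, 4.7], [0.09, 2.05], [-2.69, 2.69]. Speed limits (rad/s): [2.57, 2.57, 3.14, 3.14, 3.14, 3.14, 3.14].

INTERFACE

Orientations are given as a rotation vector (axis times angle).
In Python, from bench import get_state, eyes, ticket gives the robot as it stands.
- The arm moves only by the tool carry_out, never from a script. Its argument "motion" is a list of rows, each a list of 2 entries, a list of its own where there are three numbers: the shift along the world's x, y, z in m, then the turn about the world's z in rad. A call has 1 to 20 rows; each row is the pose to reach, as a shift and turn from the pose commanded when the call began; what a row does not reach only later rows make up. A row lasts 1/10 s, in which the tool goes at most 50 mm and 8.59 degrees, less where a joint would pass 70% of its speed; a pose out of reach is approached as far as the arm can. A call with a gripper value outside its range is refused whole. "grip" is the gripper command: -1 is fully open, 1 is shut, values between are in proportion, set as the call begins (left out, the last holds). The fingers move at their own pace and stop on an object; "squeeze" is the grip in N (left out, the last holds). Time passes only in rows, so rows that repeat a pose let the fingers close. It gives the time, the measured TCP pose, the force and the opening at its end, in the units of the state.
- get_state(): the state, without advancing time (a new reading comes with each control period).
- eyes.get_image(name): name is "scene" or "side" or "wrist"; returns a dict with "pixels" (480x640x3 uint8, blue, green, red), "mtx" (3x3 intrinsics, pixels), "dist_coeffs" ([k1, k2, p1, p2, k3] as OpenCV has them; the pictures are not rectified), "extrinsics" (4x4, takes a point from camera to world coordinates). Camera axes: x right, y down, z forward; pixel columns grow to the right and rows downward; lengths in m; the calibration is good to about 2 mm. A picture is of the moment at which its call begins. There is no depth.
- ticket.close_job(): hands the job in, once; it reports no verdict.
The state is a dict: "time": time; "joint_positions": joint angles; "qd": joint speeds; "joint_torque": joint torques, N m; "position": TCP position; "tool_rot": TCP orientation; "ft_force": force on the tool from outside, world axes, zero at the start; "torque": the same for the moment, N m; "grip_width": opening from 0.0 (shut) to 1.0 (fully open).
Only numpy, scipy, OpenCV 4.12 (cv2) and the standard library are available. Lean on these libraries where they do the work, as an engineer would, in place of code of your own. Each camera call takes 0.05 s, during which the arm holds its last target. There are 200 camera calls.

TASK

Grip the plywood deck by the battery box standing on it, slide it straight out of its holder's open end and carry it over the tool organiser to the open robot chassis. Finish while still holding it there, level and still about 1 cm above the chassis rim, with its edges lined up with the chassis (either way round), so that a student can check the fit; do not let it touch the chassis or the organiser, and leave the other things on the table where they are.

Things in the scene. Friction and masses are not known exactly. Their poses are not given: they have to be found in the camera images.
- deck_grip (a point): Centre of the black battery box (60 x 22 x 40 mm high) fixed upright in the middle of the deck; the place to grip, closing across its 22 mm. Axes as the deck: x along the deck's and the box's long side, y across, z up. It lies 25 mm above the deck's underside. The deck with its box is loose and weighs about 0.16 kg.
- deck_under (a point): Centre of the underside of the deck, a plain plywood plate 120 (x) x 90 (y) x 5 mm thick that carries the battery box. The whole thing is 45 mm high. It starts lying in the holder, its x axis along the holder's, wholly or mostly under the lips.
- holder_floor (a point): Point on top of the fixed holder's 18 mm thick grey board (aluminium rails), where the deck slides. Axis x runs along the holder, z up; the open end faces its own -x (roughly towards the robot). Board from x = -150 to +75 mm, 124 mm wide. A 13 mm high stop closes the end at x = +75. Holder and chassis stand on opposite sides of the organiser; which is on which side varies.
- holder_mouth (a point): Point on the board's upper face 45 mm to -x of holder_floor: here the lips begin. Two rails (inner faces 47 mm either side of the axis) carry 5 mm thick lips, 8 mm above the board, reaching in to 40 mm from the axis, from here to the stop. The deck cannot be lifted under them; it is clear once its centre lies over 60 mm to -x of this point.
- chassis_rim (a point): Centre of the open top of the robot chassis, level with its rim, 85 mm above the table. The chassis is an open plywood box 120 (x) x 90 (y) mm outside, walls 5 mm, 55 mm deep, with a black wheel of 66 mm diameter on either long side (out to 57 mm from the axis, below the rim), on a cradle fixed to the table. z up.
- organiser_top (a point): Centre of the rim of the tool organiser, a grey open bin 360 (x) x 80 (y) mm, rim 70 mm above the table, fixed between holder and chassis with its long side roughly away from the robot. Tools and a glue bottle standing in it reach 140 mm above the table.
- phone: Bystander: black phone lying flat, 148 x 72 x 9 mm; origin under its centre. Loose.
- screwdriver: Bystander: screwdriver lying along its x, about 200 mm long, 26 mm thick; origin under its middle, handle to -x. Loose.
- spare_wheel: Bystander: spare wheel lying flat, diameter 64 mm, 12 mm high; origin under its centre. Loose.
- side_panel: Bystander: plywood side panel lying flat, 75 x 110 x 5 mm, with three holes; origin under its centre. Loose.
- pen_cup: Bystander: white ceramic cup, diameter 72 mm, 85 mm high; origin under its centre. Loose.
Mind the look-alikes: they are no part of the job. Leave any green or purple look-alike of the part that bears deck_grip alone.

How it is judged:
By the outcome, as a careful person would: the job done as asked, in the order asked, and still so for the second after the job is handed in, while the arm keeps its last pose, push and grip.
It also fails if it takes over 54 s, if anything falls off the work surface, if the arm or the gripper's body presses on something with over 40 N, if the wrist force passes 120 N, or if a joint passes its speed limit or range.

## Working session

There is one attempt and no reset: what is moved stays moved. The work goes in short steps, Python scripts to look and compute and a tool call to move; the robot and the scene stay as the last step left them, time stands still between calls to the robot, and variables do not carry over. Pictures are saved under pics/ and viewed, about 8 in all and at most 12, crops included, and the job is handed in when it is done.

Besides the shell and the picture viewer there is one more tool, called after "Request:" by a JSON object that holds its "name" and its "arguments". carry_out: Moves the arm, as the interface text tells. Its arguments: {"type":"object","properties":{"motion":{"type":"array","items":{"type":"array"}},"grip":{"type":"number"},"squeeze":{"type":"number"}},"required":["motion"]}

```bash
mkdir -p pics; ls
cat > h.py <<'E'
import numpy as np, cv2
from bench import get_state, eyes, ticket
def ray(im,uv):
    n=cv2.undistortPoints(np.array([[uv]],float),np.array(im["mtx"]),np.array(im["dist_coeffs"]))[0,0]
    T=np.array(im["extrinsics"]);return T[:3,3],T[:3,:3]@np.array([n[0],n[1],1.])
def onz(im,uv,z):
    o,d=ray(im,uv);return o+d*(z-o[2])/d[2]
def proj(im,P):
    T=np.linalg.inv(np.array(im["extrinsics"]))
    r=cv2.Rodrigues(T[:3,:3])[0]
    return cv2.projectPoints(np.array(P,float).reshape(-1,1,3),r,T[:3,3],np.array(im["mtx"]),np.array(im["dist_coeffs"]))[0][:,0]
E
python3 - <<'E'
from h import *
import pickle
print(get_state())
ims={n:eyes.get_image(n) for n in("scene","side")}
pickle.dump(ims,open("a.pkl","wb"))
for n in ims: cv2.imwrite(f"pics/{n}0.png",ims[n]["pixels"]);print(n,np.round(ims[n]["extrinsics"],3).tolist())
E
```

```text
pics
{'time': 0.0, 'joint_positions': array([ 0.01407115,  0.32181443, -0.07004774,  1.45166205,  0.02261092,
        1.37076284, -0.05690182]), 'qd': array([ 0.00035104,  0.00044223, -0.00051761, -0.00058823,  0.00061177,
       -0.00119817,  0.0002557 ]), 'joint_torque': array([-2.58547143e-04, -4.91284704e+01, -4.03903294e-01, -3.12526345e+01,
       -6.40594075e-02,  4.37659642e-02,  1.61017233e-04]), 'position': array([ 6.49416919e-01, -6.06418702e-05,  1.95673316e-01]), 'tool_rot': array([ 3.14147289e+00,  3.83124126e-05, -2.91648194e-03]), 'ft_force': array([-0.85240396, -0.10724098,  0.6400787 ]), 'torque': array([-0.01200255, -0.02828994, -0.02994573]), 'grip_width': 0.9976269824513998}
scene [[-0.136, 0.575, -0.807, 1.61], [0.991, 0.067, -0.12, 0.164], [-0.014, -0.816, -0.578, 0.859], [0.0, 0.0, 0.0, 1.0]]
side [[0.756, -0.477, 0.448, -0.07], [-0.654, -0.542, 0.528, -0.696], [-0.009, -0.692, -0.722, 1.041], [0.0, 0.0, 0.0, 1.0]]
```

View pics/scene0.png

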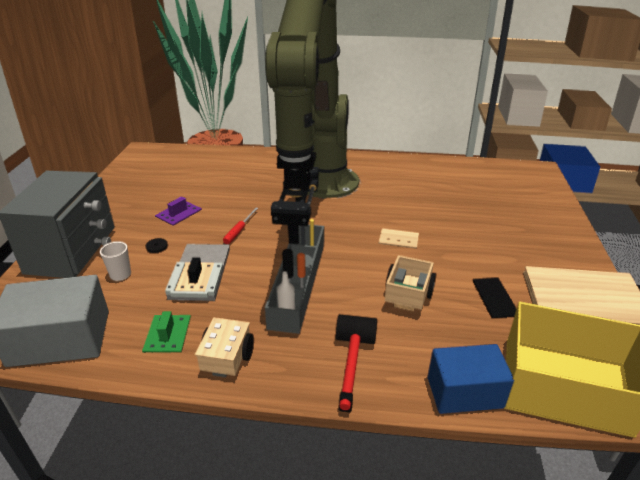

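View pics/side0.png

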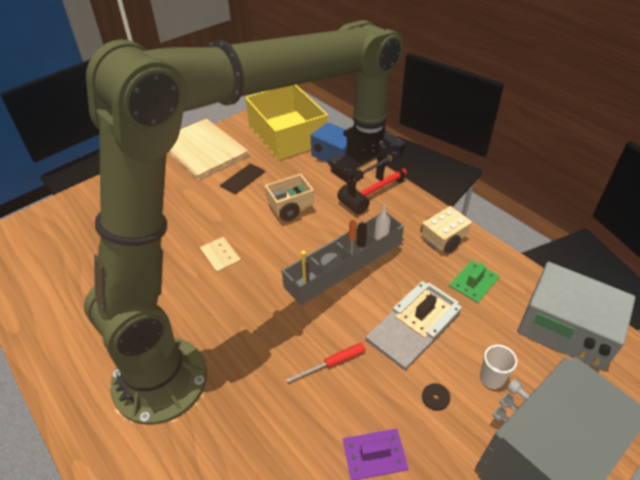

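Candidates for the deck in the scene picture are the plywood deck with black box at (196,272), the purple look-alike at (178,210) and the green look-alike at (167,332). I choose the plywood one in the grey holder. For the chassis, I choose the open box at (410,282), not the closed studded one at (225,345). Next are close crops of both.

Run:
```python
from h import *
import pickle
ims=pickle.load(open("a.pkl","rb"))
def c(n,x,y,w=100,h=75): return cv2.resize(ims[n]["pixels"][y:y+h,x:x+w],(400,300),interpolation=cv2.INTER_CUBIC)
cv2.imwrite("pics/crop.png",np.vstack([np.hstack([c("scene",150,232),c("side",365,280)]),np.hstack([c("scene",360,245),c("side",240,160)])]))
```

```text
(no output)
```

View pics/crop.png

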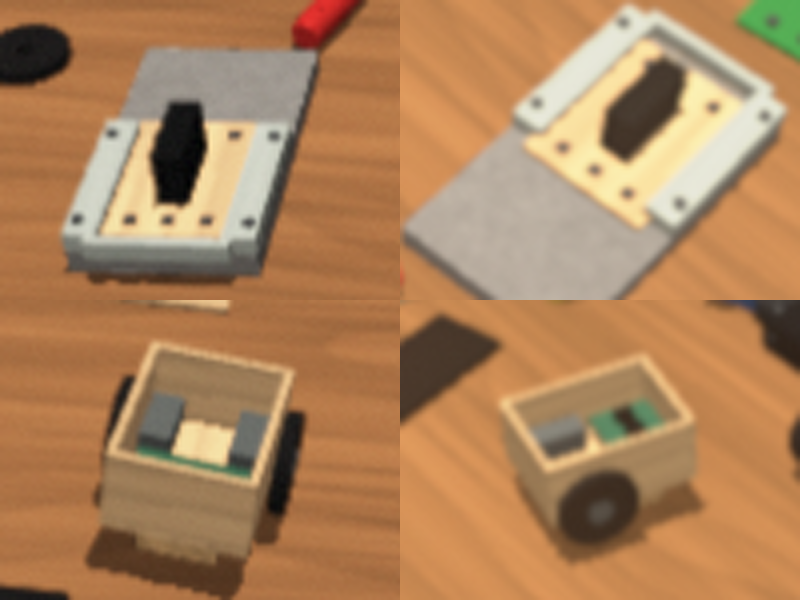

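The crops confirm both choices. The deck sits under the lips, slightly proud of them in the side view, and the chassis is open with electronics inside. Next I cast rays through the corners.

Run:
```python
from h import *
import pickle
ims=pickle.load(open("a.pkl","rb"))
def pt(n,u,v,z):
    x0,y0={("scene",0):(150,232),("scene",1):(360,245),("side",0):(365,280),("side",1):(240,160)}[(n,int(v>=300))]
    return onz(ims[n],(x0+(u%400+.5)/4-.5,y0+(v%300+.5)/4-.5),z)[:2]
for n,L in (("scene",[(153,343),(294,372),(254,490),(107,455)]),("side",[(500,403),(645,356),(694,420),(548,475)])):
    P=np.array([pt(n,*q,.085) for q in L]);print("chassis",n,P.round(4).tolist(),P.mean(0),[np.linalg.norm(P[i]-P[i-1]).round(4) for i in range(4)],[np.degrees(np.arctan2(*(P[i]-P[i-1])[::-1])).round(1) for i in range(4)])
for n,L in (("scene",[(103,122),(295,122),(258,240),(63,240)]),("side",[(515,110),(678,235),(785,108),(625,7)])):
    P=np.array([pt(n,*q,.031) for q in L]);print("rails",n,P.round(4).tolist(),P.mean(0),[np.linalg.norm(P[i]-P[i-1]).round(4) for i in range(4)],[np.degrees(np.arctan2(*(P[i]-P[i-1])[::-1])).round(1) for i in range(4)])
print("board",[pt("scene",*q,.018).round(4).tolist() for q in((150,48),(317,53))],pt("side",405,230,.018))
# battery box top z=.063, scene top outline; deck front edge side z=.023
print("box top scene",[pt("scene",*q,.063).round(4).tolist() for q in((167,102),(202,102),(190,158),(153,150))])
print("box top side",[pt("side",*q,.063).round(4).tolist() for q in((660,58),(688,68),(640,125),(604,118))])
print("deck front",[pt("side",*q,.023).round(4).tolist() for q in((526,140),(645,228))])
# organiser rim ends, pixels full
for n,L in(("scene",[(300,229),(325,231),(302,308),(268,305)]),("side",[(283,266),(304,281),(404,227),(385,215)])):
    print("org",n,[onz(ims[n],q,.07)[:2].round(3).tolist() for q in L])
```

```text
chassis scene [[0.5298, 0.2352], [0.5504, 0.322], [0.6677, 0.2925], [0.6454, 0.2079]] [0.59833143 0.2644336 ] [np.float64(0.1188), np.float64(0.0893), np.float64(0.121), np.float64(0.0875)] [np.float64(166.7), np.float64(76.7), np.float64(-14.1), np.float64(-104.8)]
chassis side [[0.5482, 0.3212], [0.6652, 0.2932], [0.6444, 0.2092], [0.5262, 0.2315]] [0.59602221 0.26376506] [np.float64(0.0924), np.float64(0.1203), np.float64(0.0866), np.float64(0.1203)] [np.float64(76.2), np.float64(-13.5), np.float64(-103.9), np.float64(169.3)]
rails scene [[0.555, -0.3501], [0.5395, -0.2207], [0.6615, -0.2112], [0.6769, -0.3333]] [ 0.60822059 -0.27882264] [np.float64(0.123), np.float64(0.1303), np.float64(0.1223), np.float64(0.1231)] [np.float64(-172.2), np.float64(96.8), np.float64(4.5), np.float64(-82.8)]
rails side [[0.5433, -0.224], [0.5494, -0.3532], [0.6716, -0.3356], [0.6578, -0.2132]] [ 0.60551345 -0.28151163] [np.float64(0.1149), np.float64(0.1293), np.float64(0.1235), np.float64(0.1231)] [np.float64(-174.6), np.float64(-87.3), np.float64(8.2), np.float64(96.4)]
board [[0.449, -0.3545], [0.4411, -0.233]] [ 0.43654861 -0.23703828]
box top scene [[0.5696, -0.2954], [0.5669, -0.2724], [0.6256, -0.262], [0.6205, -0.2881]]
box top side [[0.6202, -0.2706], [0.6273, -0.2874], [0.5723, -0.2968], [0.5599, -0.2788]]
deck front [[0.5366, -0.241], [0.5432, -0.3339]]
org scene [[0.415, -0.032], [0.417, 0.038], [0.738, 0.021], [0.737, -0.057]]
org side [[0.401, 0.038], [0.41, -0.037], [0.742, -0.069], [0.737, 0.001]]
```

Estimates are deck at about (0.595,-0.281) with yaw about 0.12, and chassis at (0.597,0.264) with yaw about -0.238. I hover above the deck with the jaws partly open, because the open fingers (117 mm) would hit the lips (80 mm gap).

Request:
{"name": "carry_out", "arguments": {"motion": [[[-0.005, -0.03, 0.0], -0.14], [[-0.01, -0.06, 0.0], -0.28], [[-0.015, -0.09, 0.0], -0.42], [[-0.02, -0.12, 0.0], -0.56], [[-0.025, -0.15, 0.0], -0.7], [[-0.03, -0.175, 0.0], -0.84], [[-0.035, -0.2, 0.0], -0.98], [[-0.04, -0.225, 0.0], -1.12], [[-0.045, -0.25, 0.0], -1.26], [[-0.05, -0.27, 0.0], -1.38], [[-0.055, -0.281, 0.0], -1.45], [[-0.055, -0.281, 0.0], -1.45], [[-0.055, -0.281, 0.0], -1.45], [[-0.055, -0.281, 0.0], -1.45], [[-0.055, -0.281, 0.0], -1.45]], "grip": 0.12}}

```text
time: 1.6
position: [0.5956, -0.2796, 0.1967]
tool_rot: [-2.354, 2.08, 0.001]
ft_force: [-0.4, 0.2, -0.8]
grip_width: 0.439
```

Run:
```python
from h import *
import pickle
s=get_state();print(s["time"],s["position"],s["tool_rot"],s["joint_positions"],s["grip_width"])
im=eyes.get_image("wrist");pickle.dump(im,open("w1.pkl","wb"));cv2.imwrite("pics/w1.png",im["pixels"]);print(np.round(im["extrinsics"],3))
```

```text
1.6 [ 0.5956341  -0.27955362  0.19668916] [-2.35404030e+00  2.07967786e+00  5.00933713e-04] [ 0.2026036   0.33930738  0.25440299  1.43915385 -0.08607771  1.3741543
 -0.98724964] 0.438724377083082
[[ 0.123 -0.951 -0.285  0.673]
 [-0.992 -0.118 -0.035 -0.269]
 [-0.     0.287 -0.958  0.384]
 [ 0.     0.     0.     1.   ]]
```

View pics/w1.png

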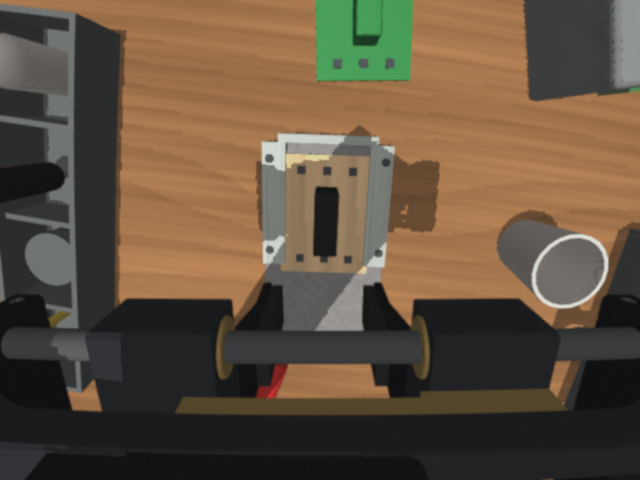

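The wrist view shows the deck held between the lips, with the box at (326,222), deck dots near (302,170), (353,172), (299,258) and (348,259), and rail screws near (269,158), (386,163), (269,250) and (379,253). I refine these by blob centroids.

Run:
```python
from h import *
import pickle
im=pickle.load(open("w1.pkl","rb"));g=im["pixels"].max(2).astype(float)
def cen(u,v,r=5):
    w=g[v-r:v+r+1,u-r:u+r+1];k=np.clip(np.percentile(w,60)-25-w,0,None);yy,xx=np.mgrid[v-r:v+r+1,u-r:u+r+1]
    return (xx*k).sum()/k.sum(),(yy*k).sum()/k.sum()
for nm,z,L in (("deck",.023,[(302,170),(353,172),(348,259),(299,258)]),("rail",.031,[(269,158),(386,163),(379,253),(269,250)])):
    P=np.array([onz(im,cen(*q),z)[:2] for q in L]);print(nm,P.round(4).tolist(),P.mean(0).round(4));
    for a,b,o in((3,0,0),(2,1,0),(0,1,90),(3,2,90)):
        d=P[b]-P[a];print(round(np.linalg.norm(d),4),round(np.degrees(np.arctan2(d[1],d[0]))+o,1))
m=(g<45).astype(np.uint8);m[:150]=0;m[275:]=0;m[:,:295]=0;m[:,:][:,360:]=0
c=max(cv2.findContours(m,0,2)[0],key=cv2.contourArea);print(cv2.boundingRect(c),cv2.minAreaRect(c))
b=cv2.approxPolyDP(c,3,True)[:,0];print([(q.tolist(),onz(im,q,.063)[:2].round(4).tolist()) for q in b])
print("deck edges",[onz(im,q,.023)[:2].round(4).tolist() for q in((281,271),(366,272))])
```

```text
deck [[0.6372, -0.2527], [0.6416, -0.3026], [0.552, -0.3106], [0.5476, -0.2606]] [ 0.5946 -0.2816]
0.09 5.0
0.09 5.1
0.05 5.1
0.0501 5.1
rail [[0.645, -0.2221], [0.6548, -0.3316], [0.5657, -0.3384], [0.5553, -0.23]] [ 0.6052 -0.2805]
0.09 5.0
0.0893 4.4
0.1099 5.1
0.1089 5.5
(314, 187, 24, 70) ((325.5240478515625, 221.65782165527344), (22.162384033203125, 68.91473388671875), 1.6365771293640137)
[([319, 187], [0.6281, -0.2718]), ([314, 254], [0.5665, -0.2747]), ([333, 255], [0.5677, -0.2921]), ([335, 188], [0.629, -0.2858])]
deck edges [[0.5303, -0.2432], [0.5402, -0.3318]]
```

Deck centre is (0.5946,-0.2816) with yaw 5.07°, and its dots measure exactly 90 x 50 mm, so I trust it. I correct the yaw by -0.035 and descend.

Request:
{"name": "carry_out", "arguments": {"motion": [[[0, -0.001, -0.015], -0.035], [[0, -0.001, -0.03], -0.035], [[0, -0.001, -0.045], -0.035], [[0, -0.001, -0.06], -0.035], [[0, -0.001, -0.075], -0.035], [[0, -0.001, -0.09], -0.035], [[0, -0.001, -0.1], -0.035], [[0, -0.001, -0.11], -0.035], [[0, -0.001, -0.12], -0.035], [[0, -0.001, -0.13], -0.035], [[0, -0.001, -0.13], -0.035], [[0, -0.001, -0.13], -0.035]]}}

```text
time: 2.85
position: [0.5951, -0.282, 0.0668]
tool_rot: [2.315, -2.124, -0.0]
ft_force: [0.6, -1.1, -0.8]
grip_width: 0.442
```

Run:
```python
from h import *
a=cv2.resize(eyes.get_image("wrist")["pixels"][120:,160:480],(533,600));b=eyes.get_image("side")["pixels"][250:370,360:480]
b=cv2.resize(b,(267,267));p=np.zeros((600,800,3),np.uint8);p[:,:533]=a;p[:267,533:]=b;cv2.imwrite("pics/w2.png",p)
s=get_state();print(s["position"],s["tool_rot"])
```

```text
[ 0.59551773 -0.28232161  0.06750397] [-2.31434845e+00  2.12396260e+00 -1.95835873e-03]
```

View pics/w2.png

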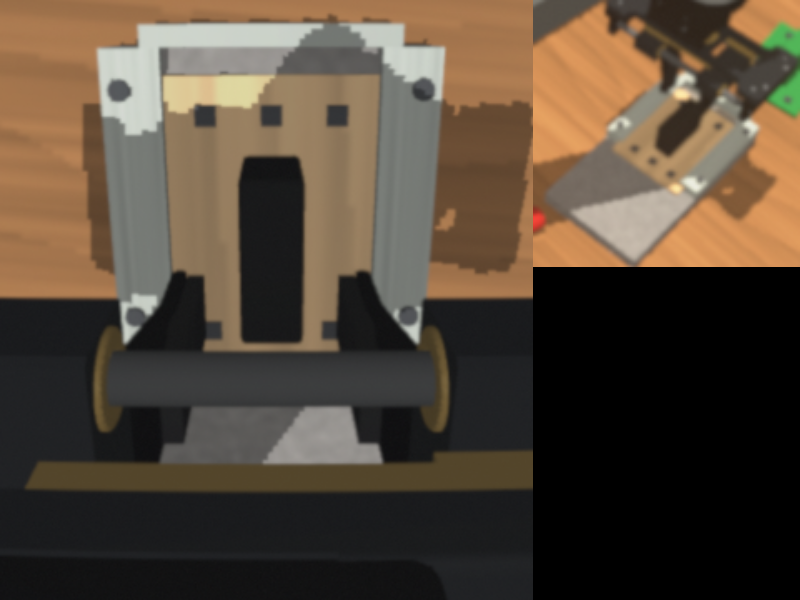

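The fingers straddle the box symmetrically: inner edges at 204 and 338, box centre at 271. I descend the last 39 mm and close.

Request:
{"name": "carry_out", "arguments": {"motion": [[[0, 0, -0.006], 0], [[0, 0, -0.012], 0], [[0, 0, -0.018], 0], [[0, 0, -0.024], 0], [[0, 0, -0.03], 0], [[0, 0, -0.035], 0], [[0, 0, -0.039], 0], [[0, 0, -0.039], 0], [[0, 0, -0.039], 0], [[0, 0, -0.039], 0]]}}

```text
time: 3.95
position: [0.5953, -0.2822, 0.0282]
tool_rot: [-2.315, 2.124, -0.001]
ft_force: [-0.3, 0.5, -0.0]
grip_width: 0.44
```

Request:
{"name": "carry_out", "arguments": {"motion": [[[0, 0, 0], 0], [[0, 0, 0], 0], [[0, 0, 0], 0], [[0, 0, 0], 0], [[0, 0, 0], 0], [[0, 0, 0], 0], [[0, 0, 0], 0], [[0, 0, 0], 0], [[0, 0, 0], 0], [[0, 0, 0], 0]], "grip": 1, "squeeze": 30}}

```text
time: 4.95
position: [0.5951, -0.2821, 0.0279]
tool_rot: [2.315, -2.124, 0.0]
ft_force: [-1.5, -0.3, 1.9]
grip_width: 0.247
```

Gripped at about 21.5 mm. I slide straight out along the holder axis by 125 mm.

Request:
{"name": "carry_out", "arguments": {"motion": [[[-0.004, -0.0004, 0], 0], [[-0.01, -0.0009, 0], 0], [[-0.018, -0.0016, 0], 0], [[-0.026, -0.0023, 0], 0], [[-0.034, -0.003, 0], 0], [[-0.042, -0.0037, 0], 0], [[-0.05, -0.0044, 0], 0], [[-0.058, -0.0051, 0], 0], [[-0.066, -0.0059, 0], 0], [[-0.074, -0.0066, 0], 0], [[-0.082, -0.0073, 0], 0], [[-0.09, -0.008, 0], 0], [[-0.098, -0.0087, 0], 0], [[-0.106, -0.0094, 0], 0], [[-0.114, -0.0101, 0], 0], [[-0.12, -0.0106, 0], 0], [[-0.1245, -0.011, 0], 0], [[-0.1245, -0.011, 0], 0], [[-0.1245, -0.011, 0], 0], [[-0.1245, -0.011, 0], 0]]}}

```text
time: 6.95
position: [0.4694, -0.2933, 0.0279]
tool_rot: [2.313, -2.123, -0.003]
ft_force: [-2.2, -0.1, 6.7]
grip_width: 0.245
```

Run:
```python
from h import *
p=np.zeros((480,800,3),np.uint8)
p[:,:480]=eyes.get_image("wrist")["pixels"][:,80:560]
p[:320,480:]=cv2.resize(eyes.get_image("side")["pixels"][240:400,320:480],(320,320));cv2.imwrite("pics/w3.png",p)
s=get_state();print(s["position"],s["tool_rot"],s["ft_force"],s["joint_positions"])
```

```text
[ 0.46940387 -0.29323704  0.02787904] [ 2.31339037 -2.12342592 -0.0029338 ] [-1.98883796  0.55776869  7.08291301] [ 0.26750152  0.26875998  0.27513745  1.88806861 -0.08475244  0.99818402
 -0.90583795]
```

View pics/w3.png

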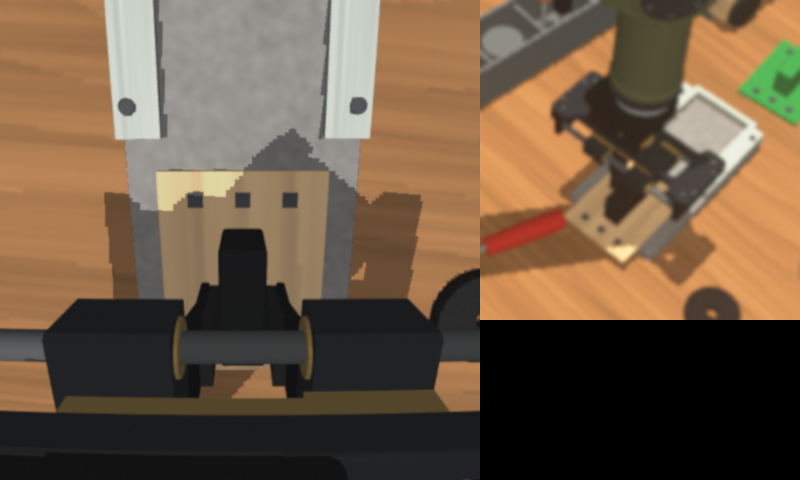

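The deck's far edge (row 171) is clear of the lips' start (row 138). I lift straight up by 0.19.

Request:
{"name": "carry_out", "arguments": {"motion": [[[0, 0, 0.004], 0], [[0, 0, 0.01], 0], [[0, 0, 0.018], 0], [[0, 0, 0.028], 0], [[0, 0, 0.04], 0], [[0, 0, 0.054], 0], [[0, 0, 0.068], 0], [[0, 0, 0.082], 0], [[0, 0, 0.096], 0], [[0, 0, 0.11], 0], [[0, 0, 0.124], 0], [[0, 0, 0.138], 0], [[0, 0, 0.152], 0], [[0, 0, 0.166], 0], [[0, 0, 0.178], 0], [[0, 0, 0.186], 0], [[0, 0, 0.19], 0], [[0, 0, 0.19], 0], [[0, 0, 0.19], 0], [[0, 0, 0.19], 0]]}}

```text
time: 9.05
position: [0.4701, -0.2928, 0.217]
tool_rot: [2.314, -2.124, -0.002]
ft_force: [0.4, 0.1, -1.2]
grip_width: 0.248
```

Request:
{"name": "carry_out", "arguments": {"motion": [[[0.002, 0.01, 0.003], -0.005], [[0.006, 0.025, 0.003], -0.015], [[0.012, 0.05, 0.003], -0.03], [[0.019, 0.08, 0.003], -0.045], [[0.026, 0.11, 0.003], -0.065], [[0.033, 0.14, 0.003], -0.08], [[0.04, 0.17, 0.003], -0.1], [[0.047, 0.2, 0.003], -0.12], [[0.054, 0.23, 0.003], -0.135], [[0.061, 0.26, 0.003], -0.155], [[0.068, 0.29, 0.003], -0.17], [[0.075, 0.32, 0.003], -0.19], [[0.082, 0.35, 0.003], -0.205], [[0.089, 0.38, 0.003], -0.225], [[0.096, 0.41, 0.003], -0.24], [[0.102, 0.435, 0.003], -0.26], [[0.106, 0.455, 0.003], -0.27], [[0.108, 0.465, 0.003], -0.275], [[0.108, 0.465, 0.003], -0.275], [[0.108, 0.465, 0.003], -0.275]]}}

```text
time: 11.05
position: [0.5784, 0.1709, 0.2207]
tool_rot: [2.0, -2.421, 0.001]
ft_force: [0.1, -0.2, -1.8]
grip_width: 0.248
```

Request:
{"name": "carry_out", "arguments": {"motion": [[[0.002, 0.01, 0], -0.01], [[0.006, 0.03, 0], -0.02], [[0.01, 0.05, 0], -0.03], [[0.015, 0.07, 0], -0.04], [[0.0175, 0.085, 0], -0.05], [[0.0185, 0.092, 0], -0.053], [[0.0185, 0.092, 0], -0.053], [[0.0185, 0.092, 0], -0.053], [[0.0185, 0.092, 0], -0.053], [[0.0185, 0.092, 0], -0.053]]}}

```text
time: 12.05
position: [0.5973, 0.2628, 0.221]
tool_rot: [1.935, -2.475, 0.001]
ft_force: [-0.5, -0.2, -0.8]
grip_width: 0.247
```

Run:
```python
from h import *
import pickle
s=get_state();print(s["time"],s["position"],s["tool_rot"],s["grip_width"],s["joint_positions"])
ims={n:eyes.get_image(n) for n in("scene","side","wrist")};pickle.dump(ims,open("b.pkl","wb"))
p=np.zeros((600,800,3),np.uint8)
p[:300,:400]=cv2.resize(ims["scene"]["pixels"][220:310,355:475],(400,300),interpolation=2)
p[:300,400:]=cv2.resize(ims["side"]["pixels"][130:250,210:370],(400,300),interpolation=2)
p[300:,:400]=cv2.resize(ims["wrist"]["pixels"],(400,300))
cv2.imwrite("pics/b.png",p)
```

```text
12.05 [0.59728359 0.2628059  0.22099302] [ 1.93487991e+00 -2.47495527e+00  7.94715247e-04] 0.24650776689071402 [-0.36100212  0.31943144 -0.12194314  1.40580872  0.0391707   1.41865793
 -2.29729543]
```

View pics/b.png

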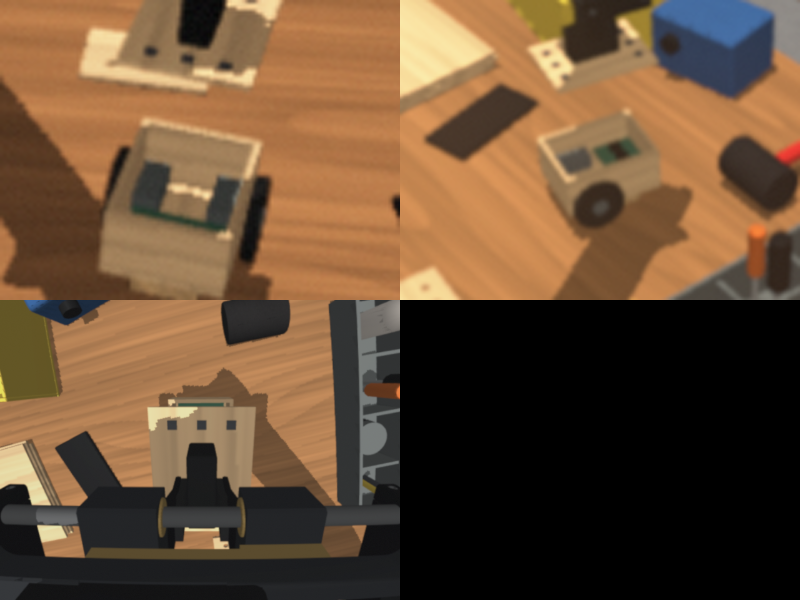

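Request:
{"name": "carry_out", "arguments": {"motion": [[[0, 0, -0.005], 0], [[0, 0, -0.013], 0], [[0, 0, -0.023], 0], [[0, 0, -0.033], 0], [[0, 0, -0.043], 0], [[0, 0, -0.053], 0], [[0, 0, -0.063], 0], [[0, 0, -0.073], 0], [[0, 0, -0.082], 0], [[0, 0, -0.09], 0], [[0, 0, -0.096], 0], [[0, 0, -0.096], 0], [[0, 0, -0.096], 0], [[0, 0, -0.096], 0], [[0, 0, -0.096], 0]]}}

```text
time: 13.7
position: [0.5974, 0.2642, 0.1254]
tool_rot: [-1.936, 2.473, -0.0]
ft_force: [1.0, 1.2, -2.0]
grip_width: 0.249
```

Run:
```python
from h import *
import pickle
s=get_state();print(s["time"],s["position"],s["tool_rot"],s["grip_width"])
ims={n:eyes.get_image(n) for n in("scene","side","wrist")};pickle.dump(ims,open("c.pkl","wb"))
p=np.zeros((600,800,3),np.uint8)
p[:300,:400]=cv2.resize(ims["scene"]["pixels"][236:311,360:460],(400,300),interpolation=2)
p[:300,400:]=cv2.resize(ims["side"]["pixels"][155:230,240:340],(400,300),interpolation=2)
p[300:,:400]=cv2.resize(ims["wrist"]["pixels"][130:280,200:400],(400,300))
cv2.imwrite("pics/c.png",p)
```

```text
13.7 [0.59737905 0.2641667  0.12541851] [-1.93629249e+00  2.47271355e+00 -4.58212461e-04] 0.24869245725586112
```

View pics/c.png

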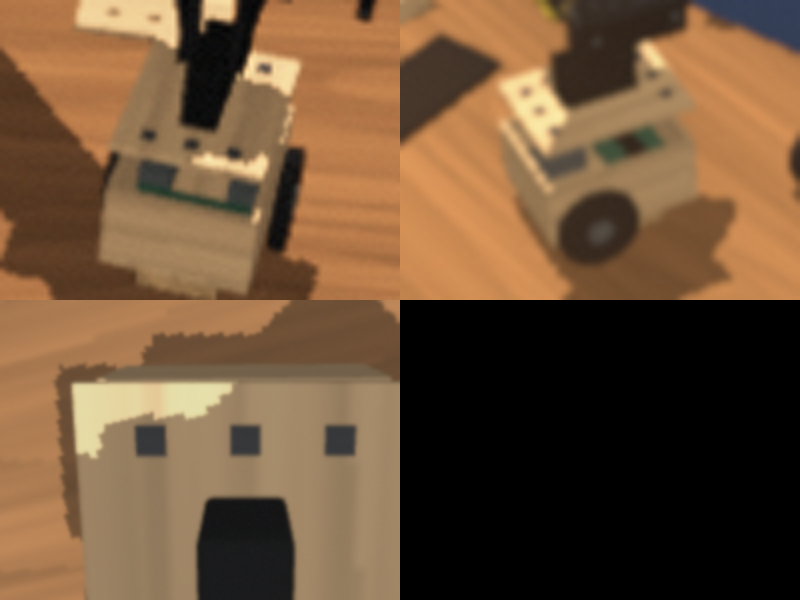

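Dots are visible, and the far rim of the chassis peeks out above the deck in the wrist view. I measure the deck's pose and zoom on the rim in the higher wrist picture.

Run:
```python
from h import *
import pickle
def cen(im,u,v,r=7):
    g=im["pixels"].max(2).astype(float)
    w=g[v-r:v+r+1,u-r:u+r+1];k=np.clip(np.percentile(w,60)-25-w,0,None);yy,xx=np.mgrid[v-r:v+r+1,u-r:u+r+1]
    return (xx*k).sum()/k.sum(),(yy*k).sum()/k.sum()
for f,zt,L,tcp in(("c.pkl",.1205,[(275,200),(322,200),(370,200)],(.5974,.2642)),("b.pkl",.216,[(275,200),(322,200),(370,200)],(.5973,.2628))):
    im=pickle.load(open(f,"rb"))["wrist"]
    P=np.array([onz(im,cen(im,*q),zt)[:2] for q in L]);d=P[0]-P[2];y=d/np.linalg.norm(d);x=np.array([y[1],-y[0]])
    print(f,"span",np.linalg.norm(d).round(4),"yaw",np.degrees(np.arctan2(x[1],x[0])).round(2),"centre",(P.mean(0)-.045*x).round(4))
    s=im["pixels"][138:188,215:425] if f[0]=="b" else im["pixels"][140:190,215:425]
    cv2.imwrite("pics/z"+f[0]+".png",cv2.convertScaleAbs(cv2.resize(s,(798,190),interpolation=2),alpha=1.6))
cv2.imwrite("pics/z.png",np.vstack([cv2.imread("pics/zb.png"),cv2.imread("pics/zc.png")]))
```

```text
c.pkl span nan yaw nan centre [nan nan]
b.pkl span nan yaw nan centre [nan nan]<stdin>:6: RuntimeWarning: invalid value encountered in scalar divide
```

View pics/z.png

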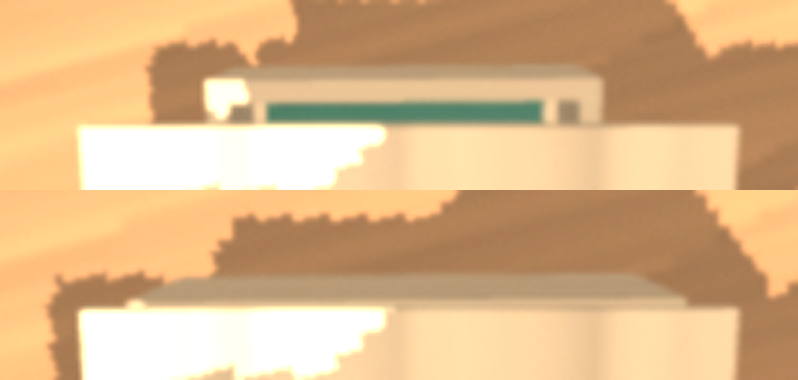

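Run:
```python
from h import *
import pickle
def fit(P,d,L): # P left,right => y dir, x dir, centre
    y=(P[0]-P[-1]);n=np.linalg.norm(y);y=y/n;x=np.array([y[1],-y[0]]);return n.round(4),np.degrees(np.arctan2(x[1],x[0])).round(2),(P.mean(0)-d*x).round(4)
for f,zt,rim,dk in(("c.pkl",.1205,[(251.8,168.7),(395.5,168.7)],[(235.8,171.3),(409.2,171.3)]),("b.pkl",.216,[(268.6,158.8),(373.4,158.5)],[(235.5,171.2),(409.2,170.9)])):
    im=pickle.load(open(f,"rb"))["wrist"];g=im["pixels"].max(2)
    m=(g<90).astype(np.uint8);m[:185]=0;m[215:]=0;m[:,:255]=0;m[:,390:]=0
    n,_,st,c=cv2.connectedComponentsWithStats(m);k=[i for i in range(1,n) if st[i,4]>60];c=sorted(c[i].tolist() for i in k);print(np.round(c,1).tolist(),[st[i,4] for i in k])
    print(f,"dots",fit(np.array([onz(im,q,zt)[:2] for q in c]),.045,0))
    print("deck edge",fit(np.array([onz(im,q,zt)[:2] for q in dk]),.06,0))
    print("rim",fit(np.array([onz(im,q,.085)[:2] for q in rim]),.06,0))
```

```text
[[274.8, 200.1], [322.5, 199.5], [369.6, 199.4]] [np.int32(217), np.int32(195), np.int32(198)]
c.pkl dots (np.float64(0.05), np.float64(-13.52), array([0.5967, 0.2644]))
deck edge (np.float64(0.0897), np.float64(-13.89), array([0.5966, 0.2646]))
rim (np.float64(0.0878), np.float64(-13.89), array([0.5946, 0.2643]))
[[274.7, 199.6], [322.5, 199.5], [369.6, 199.5]] [np.int32(202), np.int32(195), np.int32(196)]
b.pkl dots (np.float64(0.0501), np.float64(-13.88), array([0.5967, 0.2638]))
deck edge (np.float64(0.09), np.float64(-13.85), array([0.5967, 0.2637]))
rim (np.float64(0.0903), np.float64(-13.79), array([0.5948, 0.2653]))
```

In the wrist view the deck and rim agree in yaw (-13.85° against -13.8°) and differ by about (-1.9, +0.5) mm. I apply a small correction and descend 20 mm.

Request:
{"name": "carry_out", "arguments": {"motion": [[[-0.0015, 0.0005, 0], 0], [[-0.0015, 0.0005, -0.003], 0], [[-0.0015, 0.0005, -0.007], 0], [[-0.0015, 0.0005, -0.011], 0], [[-0.0015, 0.0005, -0.015], 0], [[-0.0015, 0.0005, -0.018], 0], [[-0.0015, 0.0005, -0.02], 0], [[-0.0015, 0.0005, -0.02], 0], [[-0.0015, 0.0005, -0.02], 0], [[-0.0015, 0.0005, -0.02], 0], [[-0.0015, 0.0005, -0.02], 0], [[-0.0015, 0.0005, -0.02], 0]]}}

```text
time: 15.05
position: [0.5956, 0.2645, 0.105]
tool_rot: [-1.937, 2.473, -0.0]
ft_force: [-0.2, -0.1, -1.5]
grip_width: 0.245
```

Run:
```python
from h import *
import pickle
s=get_state();print(s["time"],s["position"],s["tool_rot"],s["grip_width"],s["ft_force"])
ims={n:eyes.get_image(n) for n in("scene","side","wrist")};pickle.dump(ims,open("d.pkl","wb"))
p=np.zeros((600,800,3),np.uint8)
p[:300,:400]=cv2.resize(ims["scene"]["pixels"][236:311,360:460],(400,300),interpolation=2)
p[:300,400:]=cv2.resize(ims["side"]["pixels"][155:230,240:340],(400,300),interpolation=2)
p[300:400]=cv2.resize(ims["wrist"]["pixels"][155:180,220:420],(800,100),interpolation=2)
# predicted chassis rim & deck underside corners in scene/side
a=np.radians(-13.8);R=np.array([[np.cos(a),-np.sin(a)],[np.sin(a),np.cos(a)]])
for n,x0,y0,ox in(("scene",360,236,0),("side",240,155,400)):
    for z,c,col in((.085,(.5955,.2646),(0,0,255)),(.095,(.5952,.2647),(255,0,0)),(.1,(.5952,.2647),(0,255,0))):
        P=[list(np.array(c)+R@np.array(q))+[z] for q in((.06,.045),(.06,-.045),(-.06,-.045),(-.06,.045))]
        for u in proj(ims[n],P): 
            cv2.circle(p,(int((u[0]-x0+.5)*4+ox),int((u[1]-y0+.5)*4)),3,col,1)
cv2.imwrite("pics/d.png",p)
```

```text
15.05 [0.59560055 0.26454215 0.1049668 ] [-1.93673842e+00  2.47333991e+00 -1.04539420e-04] 0.24457137744616705 [-0.23421968 -0.07424791 -1.51164733]
```

View pics/d.png

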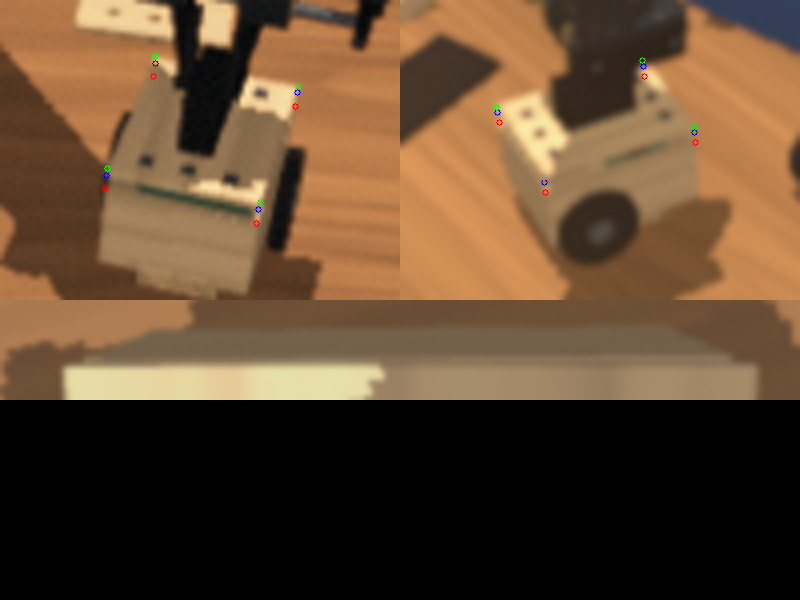

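Run:
```python
from h import *
import pickle
ims=pickle.load(open("d.pkl","rb"));w=ims["wrist"]
for nm,z,L in(("deck",.1,[(236,171.5),(409,171.5)]),("rim",.085,[(241.2,170.5),(403,170)])):
    print(nm,[onz(w,q,z)[:2].round(4).tolist() for q in L],np.mean([onz(w,q,z)[:2] for q in L],0))
p=np.hstack([cv2.resize(ims[n]["pixels"][y:y+45,x:x+50],(400,360),interpolation=2) for n,x,y in(("scene",383,252),("side",262,170))])
cv2.imwrite("pics/e.png",cv2.convertScaleAbs(p,alpha=1.5))
```

```text
deck [[0.6639, 0.2941], [0.6423, 0.2071]] [0.65310064 0.25059037]
rim [[0.6631, 0.2948], [0.6417, 0.2072]] [0.65238585 0.25099804]
```

View pics/e.png

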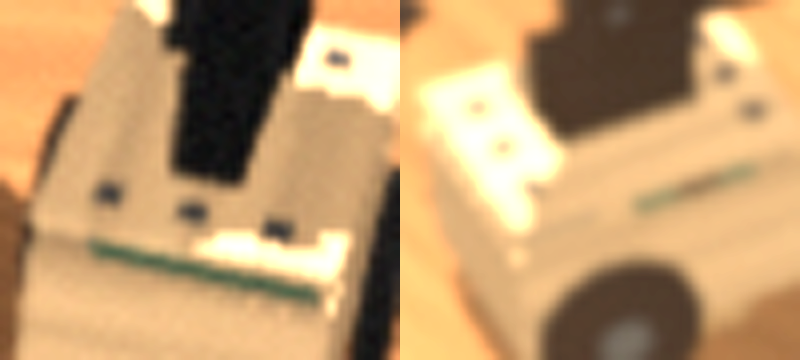

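Deck and rim agree within about 1 mm in the wrist view, and a gap shows all along the visible edges in both outer views. I hand the job in.

Run:
```python
from h import *
s=get_state();print(s["time"],s["position"],s["grip_width"],np.abs(s["qd"]).max(),s["ft_force"])
print(ticket.close_job())
```

```text
15.2 [0.59554683 0.26447165 0.10484277] 0.25043360673512766 0.0011786041242313567 [-0.26744785  0.30406482 -1.87215025]
the job is handed in; nothing more can be done
None
```

I gripped the plywood deck by its battery box and slid it 125 mm straight out of the holder. I then carried it over the organiser with its underside about 0.2 m up. It is now held still above the open chassis, and the job was handed in at 15.2 s.

**Height and level:** the underside is about 95 mm above the table, 10 mm over the rim, worked out from the tool height when gripped and now. The tool pose reads level, and joint speeds are near zero.

**Grip and contact:** the grip is steady at about 21.5 mm. The wrist force is about 1.9 N, which matches the deck's weight, and a gap shows along the visible edges in both outer views.

**Alignment:** in the wrist view the deck lies within about 1 mm of the rim. The yaw matched within about 0.1° before the last 20 mm descent.

**Disagreements:** the three cameras' chassis-centre estimates differed by up to 3.6 mm in x and 1.5 mm in y. I trusted the wrist view because it sees deck and rim together. I did not take new measurements of the other objects at the end.

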